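Load a coated test plate and index its keeper to the next hole

ROBOT

A 6-joint arm with a two-finger parallel gripper is mounted at the origin on the work surface. World frame = base frame: x ahead of the robot, y to its left, z up, the work surface at z = 0. Lengths are in mm, angles in rad, forces in N, time in s.
With the tool pointing down it reaches from about 350 to 975 mm from the base axis. Payload 7.1 kg.
Tool frame: the origin (TCP) lies on the front face of the gripper's body, between the roots of the fingers; the fingertips stand 80 mm ahead of it and the grasp point (between the pads) lies 61 mm ahead of it (env.tips_ahead is the distance from the TCP to the fingertips, in mm); z points along the fingers, y is the direction in which the jaws open and shut (so a half turn about z gives the same grasp; the last joint's range is limited). The gripper opens to 88 mm and grips with 3 to 60 N. Pads are 20 mm wide; open, the fingers measure 115 mm over their backs; the gripper's body (75 mm by 178 mm) begins 61 mm behind the grasp point.
Start: joints at [-1.295, 0.423, 1.63, -0, 1.089, -0.019], TCP at [181.611, -598.016, 302.675] pointing down, gripper open.
Joint ranges: [-3, 3], [-0.9, 2.11], [0.09, 2.58], [-1.31, 4.45], [0.11, 2.69], [-2.54, 2.54]. Speed limits (rad/s): [2.39, 2.39, 3.01, 3.14, 3.14, 3.14].

INTERFACE

Orientations are given as a unit quaternion [x, y, z, w].
In Python, from station import env, set_gripper, viewer, workorder gives the robot as it stands. Calls block until the motion is done:
- env.reach(position, orientation): joint-space move of the TCP to a pose.
- env.move_l(position, rot=None, rate=150, f_stop=None): straight line of the TCP; rot=None keeps the orientation; rate is the mean speed in mm/s. With f_stop (N) it stops when the force on the tool has changed by that much, and returns True; else False.
- env.move_joints(angles): joint-space move.
- set_gripper(opening): finger opening in mm; the grip force is fixed at half the most; returns when the fingers have stopped.
- env.hold(seconds).
- env.ik(position, orientation): joint angles nearest the present ones, or None.
- env.read_state(): the state.
- viewer.camera(name): name is "side" or "top" or "wrist"; returns the picture (384x512x3 uint8, blue, green, red); there is no depth.
- viewer.camera_params(name): a dict with "fx", "fy", "cx", "cy" (pixels), "pose" (4x4, takes a point from camera to world coordinates); the wrist camera has in their place "tool_from_camera" (4x4, takes a point from camera to tool coordinates, whose origin is the TCP and whose axes are the flange's). Camera axes: x right, y up, looking along -z (the intrinsics and any distortion apply to the point x, -y, -z); pixel columns grow to the right and rows downward; lengths in mm; the calibration is good to about 2 mm. A picture is of the moment at which its call begins: read the wrist's pose just before it. camera_params takes no time and is no camera call.
A pose or a line that the arm cannot do raises env.IKError and nothing moves.
- workorder.sign_off(): hands the job in, once; it reports no verdict.
The state is a dict: "time_s": time; "qpos": joint angles; "dq": joint speeds; "tau": joint torques, N m; "tool_pos": TCP position; "orientation": TCP orientation; "force": force on the tool from outside, world axes, zero at the start; "wrist_torque": the same for the moment, N m; "width": finger opening in mm.
Only numpy, scipy, OpenCV 4.12 (cv2) and the standard library are available. Lean on these libraries where they do the work, as an engineer would, in place of code of your own. Each camera call takes 0.05 s, during which the arm holds its last target. There are 200 camera calls.

TASK

Take the coated glass plate off its stand by its edges only, never touching the copper coating, lay it flat in the nest of the slide fixture, coated face up, and let go of it. Then pull up the black lock knob, slide the white keeper section to the next hole towards the plate so that its red prongs lap over the plate's end, and let the pin go fully home in that hole; finish still gripping the knob with the pin held home - do not let go of it. Leave the other things on the bench where they are.

Things in the scene. Friction and masses are not known exactly. Their poses are not given: they have to be found in the camera images.
- plate: Bluish glass plate 50 (its x) x 70 (its y) x 5 mm, about 45 g, lying flat, coating up, on a white pedestal 30 x 60 mm, 32 mm high (grey foot 75 x 100 x 8 mm). Origin: centre of its underside. Its long edges, 50 mm apart across x, overhang the pedestal by about 10 mm and are free for the fingers. Its yaw starts within 0.7 rad of zero.
- coating: Delicate copper-coloured coating in the middle of the plate's upper face, 34 (x) x 52 (y) mm, 1 mm thick. Origin and axes as the plate's.
- fixture: Grey slide fixture, fixed: base 110 (x) x 280 (y) x 12 mm; on it, along y, an aluminium index bar (top 32 mm up) with three slot-like holes at y = -85, -45, -5 mm, then the nest at the +y end. The lock pin starts in the middle hole. Origin: bench level, on the bar's centre line. Its yaw is within 0.5 rad of zero.
- nest (a point): Centre of the top of the nest's white ledge (30 x 60 mm, 32 mm above the bench): the centre of the plate's underside goes here, 70 mm along y, either end first. Axes as fixture. Blue round-topped posts (8 mm thick, 13 mm above the ledge) at x +-32, y +-26 mm and blue end blocks (11 mm above it, faces at y +-38) leave 3 mm play all round; the long edges are free between the posts.
- next_hole (a point): Mouth of the next hole towards the nest, on top of the index bar, 40 mm in +y from the pin's first hole, 11 mm wide along y. Axes as fixture.
- knob: Black upright cylinder knob with a yellow dot on top, 26 mm diameter, 34 mm high, on the white keeper; moves with the lock pin. Origin: centre of its underside, 62 mm above the bench when the pin is home. Below it a 34 mm collar (top at 60 mm) and the keeper's body, 98 (x) x 50 (y) mm, top at 55 mm. Axes as fixture. Nothing near it stands higher than the keeper.
- plunger (a joint): Lift of knob and lock pin in m: 0 = pin fully home in a hole, 0.016 = stop. A spring pushes it down, 4 N at 0, 8 N at the stop. The 8 mm round-ended pin stands 11 mm deep, so above 0.011 it is clear; let down between holes it rides on the bar.
- keeper (a joint): Position in m of the white sliding keeper along fixture +y (towards the nest): starts at 0 within 1 mm; next hole at 0.040 (1.5 mm play each way); stops at -0.045 and 0.055. Friction 2.5 N; slides only with the pin clear. Two red prongs (x = +-20 mm, 41 to 46 mm above the bench) reach 61 mm ahead of the pin; at 0.040 they lap 6 mm over the plate's end, 4 mm above the glass.
- terminal: Bystander: red terminal block 55 x 40 x 30 mm with two black posts to 42 mm. Origin: centre of its underside.
- module: Bystander: grey attenuator module 90 x 30 x 24 mm with a steel connector. Origin: centre of its underside.
- jar: Bystander: small amber jar with white cap, 44 mm across, 50 mm high. Origin: centre of its underside.
There are look-alikes about, which are no part of the job. What is meant by the plate is not purple, and is the smaller of those in its own colour.

How it is judged:
By the outcome, as a careful person would: the job done as asked, in the order asked, and still so for the second after the job is handed in, while the arm keeps its last pose, push and grip.
It also fails if it takes over 53 s, if anything falls off the work surface, if the arm or the gripper's body presses on something with over 40 N, if the wrist force passes 120 N, or if a joint passes its speed limit or range.

## Working session

There is one attempt and no reset: what is moved stays moved. The work goes in short steps, each a Python script; the robot and the scene stay as the last script left them, time stands still between calls to the robot, and variables do not carry over. Pictures are saved under pics/ and viewed, about 8 in all and at most 12, crops included, and the job is handed in when it is done.

```bash
ls; mkdir -p pics; python3 - <<'E'
from station import env, viewer
import cv2, numpy as np
a=viewer.camera("top"); b=viewer.camera("side")
cv2.imwrite("pics/top0.png",a); cv2.imwrite("pics/side0.png",b)
np.set_printoptions(precision=4,suppress=True)
for n in("top","side","wrist"): print(n,viewer.camera_params(n))
print(env.read_state(), env.tips_ahead)
E
```

```text
pics
top {'fx': 351.35763111996533, 'fy': 351.35763111996533, 'cx': 256.9769216471007, 'cy': 195.9712064289342, 'pose': array([[   0.0011,    0.9825,   -0.1862,  385.2645],
       [  -0.9999,    0.0037,    0.0136,    3.1307],
       [   0.014 ,    0.1862,    0.9824, 1220.0704],
       [   0.    ,    0.    ,    0.    ,    1.    ]])}
side {'fx': 347.8580972359385, 'fy': 347.8580972359385, 'cx': 254.2307688975868, 'cy': 190.66922667872706, 'pose': array([[ -0.8511,   0.2598,  -0.4563, 187.9597],
       [ -0.5251,  -0.4239,   0.738 , 650.8868],
       [ -0.0017,   0.8677,   0.4971, 505.2006],
       [  0.    ,   0.    ,   0.    ,   1.    ]])}
wrist {'fx': 311.93667428773284, 'fy': 311.93667428773284, 'cx': 248.38913836325088, 'cy': 190.2611564700254, 'tool_from_camera': array([[  0.0002,   0.9597,   0.2809,  76.2615],
       [  1.    ,  -0.0001,  -0.0004,  -0.5567],
       [ -0.0004,   0.2809,  -0.9597, -82.3277],
       [  0.    ,   0.    ,   0.    ,   1.    ]])}
{'time_s': 0.1, 'qpos': array([-1.295 ,  0.4238,  1.6306,  0.    ,  1.0886, -0.019 ]), 'dq': array([ 0.0007, -0.0024, -0.0013,  0.0022,  0.0014, -0.0002]), 'tau': array([  0.0001, -54.5614, -27.4323,   0.0645,   0.0188,  -0.    ]), 'tool_pos': array([ 181.524 , -597.6604,  301.9907]), 'orientation': array([ 0.9892,  0.1469, -0.0001, -0.0007]), 'force': array([-0.3017, -0.2753,  0.2253]), 'wrist_torque': array([-0.0424, -0.0109,  0.0218]), 'width': 87.96742566553809} 80.0
```

View pics/top0.png

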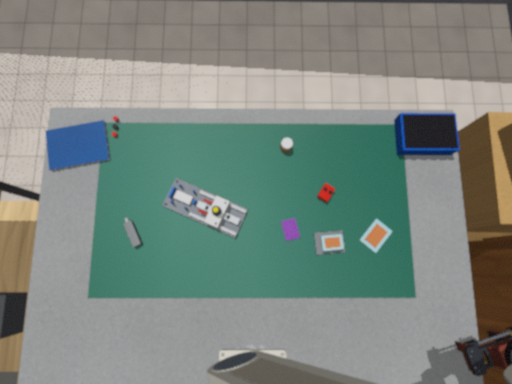

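View pics/side0.png

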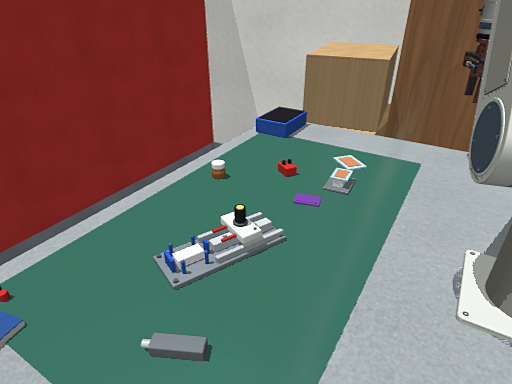

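The plate could be taken for any of three things in the top view: the copper-coated glass on the pedestal at (331,242), the larger copper-coated plate lying at (376,236), or the purple plate at (290,229). The task calls for non-purple, the smaller of its colour, on a white pedestal, so I choose (331,242). The fixture's nest is near (183,197) and the knob is at (216,210). Next I check the plate from close up.

```bash
cat > h.py <<'E'
from station import env, set_gripper, viewer, workorder
import cv2, numpy as np
from scipy.spatial.transform import Rotation as R
np.set_printoptions(precision=4,suppress=True)
def pose(name,st=None):
    p=viewer.camera_params(name)
    if name!="wrist": return p,np.array(p["pose"])
    T=np.eye(4); T[:3,:3]=R.from_quat(st["orientation"]).as_matrix(); T[:3,3]=st["tool_pos"]
    return p,T@np.array(p["tool_from_camera"])
def ray(name,uv,z,st=None):
    """pixel(s) -> world points on plane z"""
    p,T=pose(name,st); uv=np.atleast_2d(uv).astype(float)
    d=np.c_[(uv[:,0]-p["cx"])/p["fx"],-(uv[:,1]-p["cy"])/p["fy"],-np.ones(len(uv))]@T[:3,:3].T
    return T[:3,3]+d*((z-T[2,3])/d[:,2])[:,None]
def down(jaw):
    """tool pointing down, jaws opening along world angle jaw; of the half-turn pair the smaller tool-x angle"""
    a=jaw+np.pi/2; a=(a+np.pi/2)%np.pi-np.pi/2
    return np.array([np.cos(a/2),np.sin(a/2),0,0])
def snap(fn=None,name="wrist"):
    st=env.read_state(); im=viewer.camera(name)
    if fn: cv2.imwrite("pics/"+fn,im)
    return im,st
def mask(im,lo,hi): return cv2.inRange(cv2.cvtColor(im,cv2.COLOR_BGR2HSV),np.array(lo),np.array(hi))
def blobs(m,amin=20):
    c,_=cv2.findContours(m,cv2.RETR_EXTERNAL,cv2.CHAIN_APPROX_NONE)
    return sorted([k for k in c if cv2.contourArea(k)>=amin],key=cv2.contourArea,reverse=True)
E
python3 - <<'E'
from h import *
for n,uv,z in(("plate",(331,242),37),("knob",(216,210),96),("nest",(183,197),32),("big",(376,236),5)): print(n,ray("top",uv,z))
p=ray("top",(331,242),37)[0]
env.reach([p[0],p[1],270],down(0.0)); env.hold(.3)
im,st=snap("w1.png"); print(st["time_s"],st["tool_pos"],st["qpos"])
E
```

```text
plate [[ 453.3135 -261.7136   37.    ]]
knob [[551.7596 119.7727  96.    ]]
nest [[605.9129 240.444   32.    ]]
big [[ 476.0858 -425.9354    5.    ]]Traceback (most recent call last):
  File "<stdin>", line 4, in <module>
station.IKError: the arm cannot take that pose within its joint ranges
```

```bash
python3 - <<'E'
s=open('h.py').read()
i=s.index("def down"); j=s.index("def snap")
s=s[:i]+'''def down(jaw,p):
    """tool pointing down at p, jaws opening along world angle jaw; the half turn with the last joint nearest 0"""
    c=np.pi/2+np.arctan2(p[1],p[0]); a=jaw+np.pi/2; a=c+(a-c+np.pi/2)%np.pi-np.pi/2
    return np.array([np.cos(a/2),np.sin(a/2),0,0])
'''+s[j:]
open('h.py','w').write(s)
E
python3 - <<'E'
from h import *
p=ray("top",(331,242),37)[0]
env.reach([p[0],p[1],270],down(0.0,p)); env.hold(.3)
im,st=snap("w1.png"); print(st["time_s"],st["tool_pos"],st["qpos"])
E
```

```text
1.9917 [ 453.1085 -262.2665  269.9871] [-0.5474  0.3187  1.8798 -0.      0.943  -0.5463]
```

View pics/w1.png

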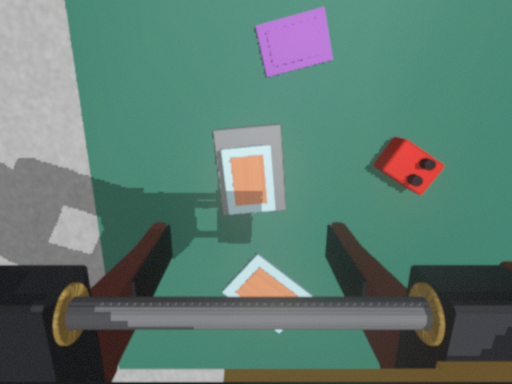

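The close view shows the copper plate on its white pedestal and grey foot at (248,180). The big look-alike is at (265,290), the purple one at (295,42) and the terminal at (408,165). The choice is confirmed, so now I measure it.

```bash
cat >> h.py <<'E'
def rect(c,z,st,name="wrist"):
    """contour -> centre, long-axis angle, sizes on plane z"""
    w=ray(name,c[:,0,:],z,st)[:,:2].astype(np.float32)
    (x,y),(a,b),t=cv2.minAreaRect(w); t=np.radians(t)
    if a<b: t+=np.pi/2; a,b=b,a
    return np.array([x,y]),(t%np.pi),(a,b)
def near(cs,uv): return min(cs,key=lambda c:np.linalg.norm(c[:,0].mean(0)-uv))
E
python3 - <<'E'
from h import *
im=cv2.imread("pics/w1.png"); st=env.read_state()
co=near(blobs(mask(im,(3,120,80),(22,255,255)),200),(248,180))
g=mask(im,(80,15,180),(105,120,255)); bl=blobs(g,200)
print([ (cv2.contourArea(c),c[:,0].mean(0)) for c in bl])
pl=near(bl,(248,180))
for z in(32,37,40,45): print(z,"coat",rect(co,z+1,st),"plate",rect(pl,z,st))
# top camera for height
t=cv2.imread("pics/top0.png"); c2=near(blobs(mask(t,(3,100,80),(22,255,255)),10),(331,242)); m=cv2.moments(c2)
u=(m['m10']/m['m00'],m['m01']/m['m00'])
s=cv2.imread("pics/side0.png"); c3=near(blobs(mask(s,(3,100,80),(22,255,255)),10),(342,174)); m=cv2.moments(c3); v=(m['m10']/m['m00'],m['m01']/m['m00'])
for z in(33,38,46): print(z,ray("top",u,z),ray("side",v,z))
E
```

```text
[(1068.5, array([251.4651, 171.5847])), (874.0, array([264.2181, 279.4681]))]
32 coat (array([ 234.5379, -434.7771]), np.float64(1.2881720845357636), (96.18265533447266, 35.97058868408203)) plate (array([ 452.7365, -267.571 ]), np.float64(1.6674131146923676), (72.78932189941406, 52.17643356323242))
37 coat (array([ 237.9477, -430.8621]), np.float64(1.2881723508518725), (94.67645263671875, 35.40732192993164)) plate (array([ 452.7294, -266.2782]), np.float64(1.6674135391336664), (71.65308380126953, 51.361976623535156))
40 coat (array([ 239.9936, -428.513 ]), np.float64(1.2881720845357636), (93.7728042602539, 35.06937026977539)) plate (array([ 452.7252, -265.5026]), np.float64(1.66741320623853), (70.97129821777344, 50.87327194213867))
45 coat (array([ 243.4032, -424.5978]), np.float64(1.2881724840099271), (92.26661682128906, 34.506080627441406)) plate (array([ 452.7181, -264.2098]), np.float64(1.667413222883287), (69.83502960205078, 50.05876159667969))
33 [[ 453.4664 -266.3406   33.    ]] [[ 454.058  -274.3942   33.    ]]
38 [[ 453.1791 -265.2056   38.    ]] [[ 451.2404 -264.5967   38.    ]]
46 [[ 452.7195 -263.3895   46.    ]] [[ 446.7321 -248.9206   46.    ]]
```

```bash
python3 - <<'E'
from h import *
p=np.array([452.9,-265.8]); q=down(0.097,p)
env.reach([*p,150],q); env.move_l([*p,98],rate=80); 
st=env.read_state(); print(st["tool_pos"],st["force"])
set_gripper(46); st=env.read_state(); print(st["width"],st["force"],st["time_s"])
env.move_l([*p,200],rate=120); 
im,st=snap("w2.png"); print(st["width"],st["time_s"],st["tool_pos"])
# over the fixture, camera view of nest and knob
kn=ray("top",(216,210),96)[0]; ne=ray("top",(183,197),32)[0]
d=(ne-kn)[:2]; print(np.arctan2(-d[0],d[1]))
yaw=np.arctan2(-d[0],d[1])
m=(ne[:2]+kn[:2])/2
env.reach([*m,330],down(yaw,m)); env.hold(.3)
im,st=snap("w3.png"); print(st["width"],st["time_s"],st["tool_pos"],st["orientation"],st["qpos"])
E
```

```text
[ 452.9686 -265.8354   97.9167] [ 0.8998 -0.3059 -0.5218]
49.53469103727613 [-0.8025  0.3141  2.0819] 4.075
49.839987508636675 5.075 [ 452.529  -265.5623  199.4193]
-0.42182811669811665
49.59011787072934 7.175 [578.9389 179.5186 329.8941] [ 0.8397  0.5431 -0.0001 -0.    ] [ 0.2811  0.3663  1.6493 -0.      1.1262  0.7037]
```

```bash
python3 -c "
import cv2,numpy as np
a=cv2.imread('pics/w2.png')[:, 56:456];b=cv2.imread('pics/w3.png')[:,56:456]
cv2.imwrite('pics/c23.png',np.hstack([a,b]))"
```

```text
(no output)
```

View pics/c23.png

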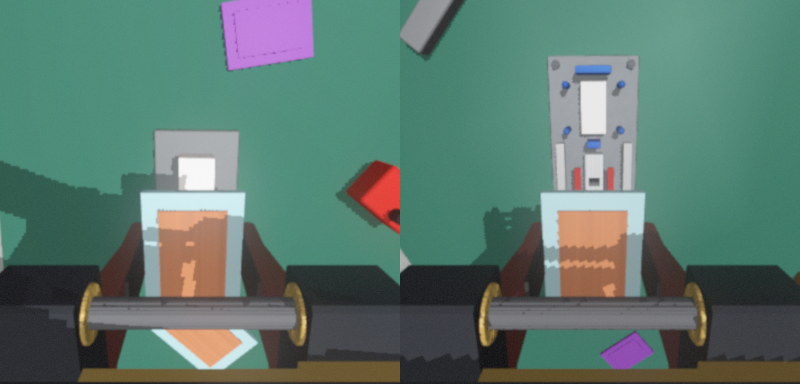

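The plate is held by its long edges and sits square in the jaws. Its far edge is at row 191, columns 142–245 of the left half. On the right, the nest ledge is at (593,108) with four blue posts around it, and its end blocks are at (593,69) and (593,144). Next I measure the nest and the held plate with the same camera.

```bash
python3 - <<'E'
from h import *
im=cv2.imread("pics/w3.png"); st=env.read_state()
hs=cv2.cvtColor(im,cv2.COLOR_BGR2HSV); 
print(hs[108,249],hs[108,225],hs[250,205],hs[250,240])
w=near(blobs(mask(im,(0,0,200),(180,40,255)),300),(249,108))
c,t,s=rect(w,32,st); print("ledge",c,t-np.pi/2,s)
bl=blobs(mask(im,(100,100,60),(130,255,255)),8); 
P=[]
for b in bl:
    u=b[:,0].mean(0); 
    if u[1]<180 and 180<u[0]<320:
        c2,t2,s2=rect(b,40,st); print("blue",u,c2,s2)
# held plate outline, tool frame
g=mask(im,(80,15,150),(108,140,255)); g[:150]=0; g[300:]=0
c2=max(blobs(g,200),key=cv2.contourArea); T=R.from_quat(st["orientation"])
W=ray("wrist",c2[:,0],st["tool_pos"][2]-61,st); L=T.inv().apply(W-st["tool_pos"])
print("plate tool x max",np.sort(L[:,0])[-60:][::12],"y",L[:,1].min(),L[:,1].max())
top=L[L[:,0]>L[:,0].max()-2.5]; print(np.polyfit(top[:,1],top[:,0],1))
E
```

```text
[  0   1 233] [107  13 172] [ 95  41 162] [ 10 118 155]
ledge [606.0416 240.8481] -0.41090604880715986 (59.263484954833984, 28.56965446472168)
blue [248.7901  69.2469] [623.3406 279.1163] (38.06521224975586, 8.354177474975586)
blue [249.3529 143.7059] [589.3707 203.3722] (14.33292007446289, 8.323102951049805)
blue [277.      83.9444] [645.7382 251.6815] (6.787624359130859, 6.4553704261779785)
blue [220.8824  84.5882] [587.9657 277.6245] (6.812791347503662, 6.427136421203613)
blue [222.5    130.1111] [567.1655 230.1266] (8.208086013793945, 5.898531436920166)
blue [276.1875 130.    ] [625.3871 204.5946] (7.020349979400635, 5.887945175170898)
plate tool x max [38.5662 40.0376 41.0159 43.4427 46.3256] y -26.336621241794813 24.66599257815387
[-0.0883 49.1006]
```

```bash
python3 - <<'E'
from h import *
for f in("w2.png","w3.png"):
    im=cv2.imread("pics/"+f); g=cv2.GaussianBlur(cv2.cvtColor(im,cv2.COLOR_BGR2GRAY),(3,3),0).astype(int)
    st=env.read_state(); T=R.from_quat(st["orientation"])
    def tool(uv): return T.inv().apply(ray("wrist",uv,st["tool_pos"][2]-61,st)-st["tool_pos"])
    for u in(203,208,215,282,288,293) : 
        k=g[180:205,u]; d=np.diff(k); i=180+np.argmax(d); print(f,u,i+.5,d.max(),tool([(u,i+1)])[0][:2])
    im=cv2.cvtColor(im,cv2.COLOR_BGR2HSV)
    m=((im[200:285,:,0]<25)&(im[200:285,:,1]>90)&(im[200:285,:,2]>90)).astype(np.uint8)
    ys,xs=np.nonzero(m[:, 200:300]); L=tool(np.c_[xs+200,ys+200]); print("coat x max",L[:,0].max(),"y",np.percentile(L[:,1],[1,99]))
E
```

```text
w2.png 203 192.5 32 [ 33.5908 -22.7144]
w2.png 208 192.5 30 [ 33.5912 -20.3144]
w2.png 215 192.5 29 [ 33.5918 -16.9544]
w2.png 282 192.5 30 [33.5975 15.2065]
w2.png 288 192.5 29 [33.598  18.0867]
w2.png 293 192.5 30 [33.5984 20.4868]
coat x max 23.895280918400545 y [-17.2861  15.3127]
w3.png 203 192.5 28 [ 33.5908 -22.7144]
w3.png 208 192.5 28 [ 33.5912 -20.3144]
w3.png 215 192.5 26 [ 33.5918 -16.9544]
w3.png 282 192.5 25 [33.5975 15.2065]
w3.png 288 192.5 26 [33.598  18.0867]
w3.png 293 192.5 26 [33.5984 20.4868]
coat x max 23.895280918400545 y [-17.3333  15.4535]
```

```bash
cat >> h.py <<'E'
YAW=-0.411; EX=np.array([np.cos(YAW),np.sin(YAW)]); EY=np.array([-np.sin(YAW),np.cos(YAW)])
E
python3 - <<'E'
from h import *
n=np.array([606.2,240.9])+1.3*EY+0.7*EX
env.reach([*n,180],down(YAW,n)); env.move_l([*n,122],rate=60); env.hold(.2)
im,st=snap("w4.png"); print(n,st["width"],st["time_s"],st["tool_pos"],st["force"])
cv2.imwrite("pics/c4.png",cv2.resize(im[80:330,120:380],None,fx=2.3,fy=2.3))
bl=blobs(mask(im,(100,100,60),(130,255,255)),8)
T=R.from_quat(st["orientation"])
for b in bl:
    L=T.inv().apply(ray("wrist",b[:,0],43,st)-st["tool_pos"]); print(b[:,0].mean(0),cv2.contourArea(b),L[:,:2].min(0),L[:,:2].max(0))
E
```

```text
[607.3611 241.8121] 49.57630039288133 9.2417 [607.5547 241.8841 122.4239] [-0.3669  0.0208  0.1816]
[248.8418 166.6836] 1561.5 [ 36.9462 -20.3108] [48.7907 19.1327]
[304.1803 192.6066] 223.5 [21.1559 24.0959] [35.2946 34.8652]
[193.8387 192.0161] 221.0 [ 21.7373 -35.5203] [ 35.2939 -24.7694]
```

View pics/c4.png

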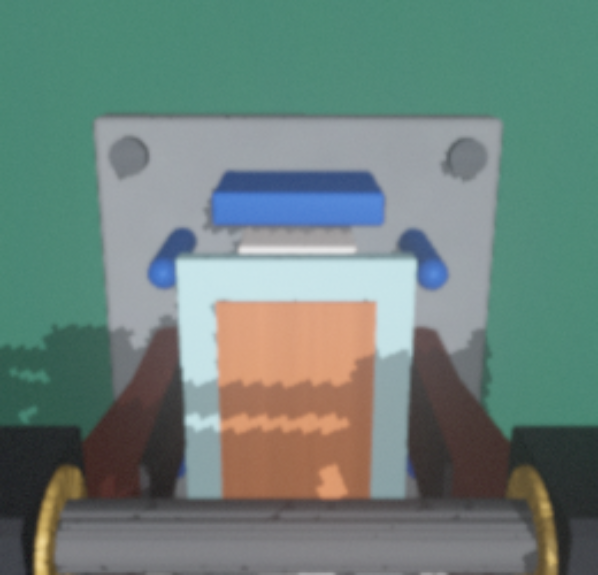

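The plate sits centred between the two far posts: post edges are at crop columns 148 and 447, plate edges at 177 and 416. There is a normal gap to the end block, whose inner edge is at row 225 against the plate edge at row 257. The offset is about 0.3 mm in each direction, so I lower it.

```bash
python3 - <<'E'
from h import *
n=np.array([607.36,241.81])+0.3*EX-0.3*EY
env.move_l([*n,104],rate=60)
hit=env.move_l([*n,98.2],rate=25,f_stop=6); st=env.read_state(); print(hit,st["tool_pos"],st["force"])
set_gripper(64); env.hold(.1)
env.move_l([*n,175],rate=100); env.hold(.1)
b=n-50*EY; 
im,st=snap("w5.png"); print(st["width"],st["time_s"],st["tool_pos"],st["orientation"],st["force"])
t=viewer.camera("top"); cv2.imwrite("pics/top5.png",t)
cv2.imwrite("pics/c5.png",np.hstack([cv2.resize(im,None,fx=.9,fy=.9)[:, 60:400],cv2.resize(t[150:265,140:270],(391,346))]))
E
```

```text
True [607.7519 241.5118  98.1238] [-0.1504  0.4421  4.7757]
64.12031192195526 11.6417 [607.0408 241.2363 174.0971] [ 0.8365  0.5479 -0.0013 -0.0003] [ 0.4188 -0.2536 -0.3405]
```

View pics/c5.png

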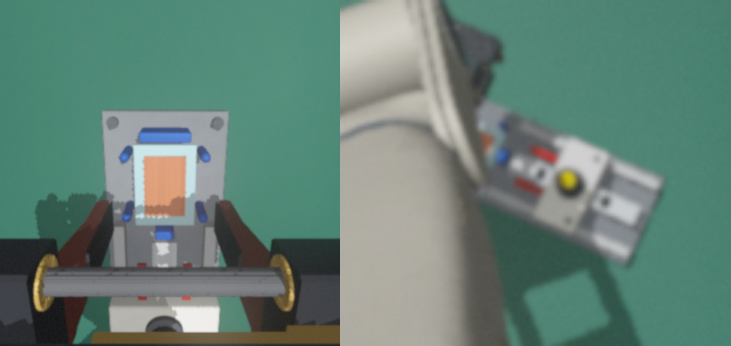

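The plate lies in the nest, coating up, with even gaps to the posts and end blocks and the gripper clear of it. The knob dot is at (568,180) in the crop. By the given sizes the knob should be 115 mm behind the nest, so I check that by triangulation and with the wrist camera.

```bash
python3 - <<'E'
from h import *
def dot(im,uv):
    c=near(blobs(mask(im,(20,120,100),(35,255,255)),3),uv); m=cv2.moments(c); return m['m10']/m['m00'],m['m01']/m['m00']
s=cv2.imread("pics/side0.png"); t=cv2.imread("pics/top0.png")
us,ut=dot(s,(240,208)),dot(t,(216,210)); print(us,ut)
for z in(80,90,96,105): print(z,ray("top",ut,z)[0],ray("side",us,z)[0])
set_gripper(88)
p=np.array([556.5,127.])
env.reach([*p,270],down(YAW+np.pi/2,p)); env.hold(.2)
im,st=snap("w6.png"); print(st["time_s"],st["tool_pos"],st["qpos"])
u=dot(im,(248,200)); k=ray("wrist",u,96,st)[0]; print(u,k,(k[:2]-[607.1,240.7])@np.c_[EX,EY])
cv2.imwrite("pics/c6.png",im)
E
```

```text
(239.5, 206.875) (215.27642276422762, 209.55284552845526)
80 [555.6004 123.8315  80.    ] [567.9008 100.2547  80.    ]
90 [554.1063 122.7728  90.    ] [558.9652 113.2046  90.    ]
96 [553.2098 122.1376  96.    ] [553.6039 120.9746  96.    ]
105 [551.8652 121.1847 105.    ] [545.5619 132.6295 105.    ]
14.0417 [556.5031 127.157  269.759 ] [ 0.2038  0.3852  1.7774  0.      0.9794 -0.956 ]
(241.1911869225302, 194.72992181947404) [554.7946 120.9415  96.    ] [  -0.1029 -130.6826]
```

View pics/c6.png

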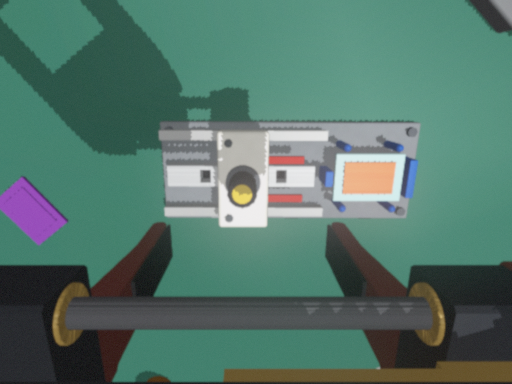

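The picture shows the knob dot at (241,195), the free holes at (206,176) and (281,176), and the plate at (369,178). All three cameras agree on the knob at about (554.5, 121.2) with its top at z = 96. That puts it 130 mm from the nest, where the text implies 115. It does match the stated 6 mm prong lap and the midpoint of the visible holes, so I trust the measurement.

```bash
python3 - <<'E'
from h import *
k=np.array([554.7,121.2])
def say(t): 
    s=env.read_state(); print(t,s["tool_pos"],s["force"],round(s["width"],2),round(s["time_s"],2)); return s
env.move_l([*k,190],rate=120); print(env.move_l([*k,146],rate=50,f_stop=6)); say("at")
set_gripper(20); s=say("grip")
print(env.move_l([*k,160.5],rate=25)); say("up")
im,st=snap("w7.png"); t=viewer.camera("side"); cv2.imwrite("pics/s7.png",t)
cv2.imwrite("pics/c7.png",np.hstack([cv2.resize(im,(448,336)),cv2.resize(t[185:295,150:265],(351,336))]))
E
```

```text
False
at [554.8924 121.2521 146.2116] [ 0.2418 -0.5162  0.1458] 87.7 15.94
grip [554.731  121.2375 145.9849] [0.1867 0.3624 0.7879] 25.71 16.93
False
up [554.6488 121.2146 160.4479] [ 2.2832  1.0878 -8.5804] 25.56 17.66
```

View pics/c7.png

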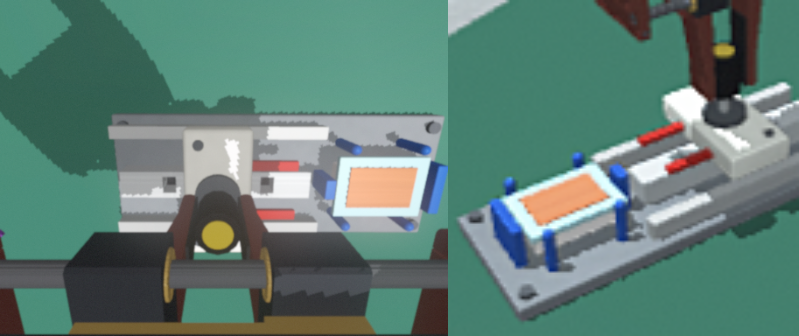

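The knob is gripped and lifted, with a gap above the collar and about 8 N of spring load. The plate lies flat in the nest. Next I slide it 40 mm and let it down.

```bash
python3 - <<'E'
from h import *
k=np.array([554.7,121.2]); d=k+40*EY
def say(t): 
    s=env.read_state(); print(t,s["tool_pos"],s["force"],round(s["width"],2),round(s["time_s"],2)); return s
env.move_l([*d,160.5],rate=40); env.hold(.2); say("slid")
h=env.move_l([*d,147.5],rate=15,f_stop=16); s=say("down %s"%h)
if not h:
    h=env.move_l([*d,144.8],rate=8,f_stop=16); env.hold(.3); say("home %s"%h)
im,st=snap("w8.png"); t=viewer.camera("side"); cv2.imwrite("pics/s8.png",t)
cv2.imwrite("pics/c8.png",np.hstack([cv2.resize(im,(448,336)),cv2.resize(t[185:295,150:265],(351,336))]))
E
```

```text
slid [570.8262 158.1334 160.6582] [ 2.1388  1.2657 -8.447 ] 25.3 19.11
down False [570.7687 157.8784 147.5762] [ 2.3429  2.2419 -5.6831] 25.55 20.12
home True [570.8769 157.9559 145.9454] [-1.8609  0.1798  4.7833] 25.24 20.77
```

View pics/c8.png

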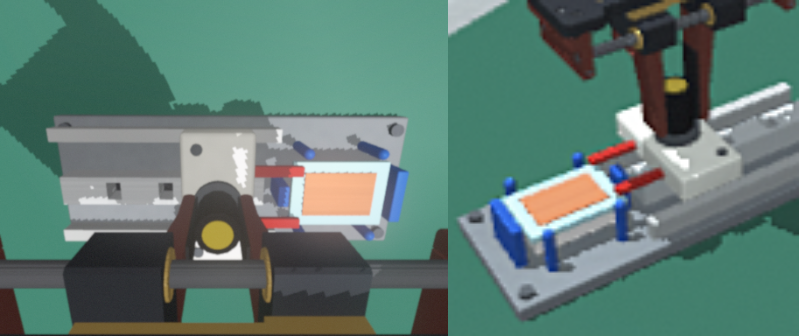

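The pin is home: z = 145.95 against 145.98 when first gripped, with a hard stop in the force. Both prongs lap over the plate's end, at (280,171) and (280,222) in the wrist view. I check that it stays steady, then hand in.

```bash
python3 - <<'E'
from h import *
env.hold(.5); s=env.read_state(); print(s["tool_pos"],s["force"],s["width"],s["time_s"])
if abs(s["tool_pos"][2]-145.98)<.4 and s["force"][2]>0: print(workorder.sign_off())
E
```

```text
[570.8811 157.9253 145.9438] [-1.3513  0.4861  4.1377] 25.47946348475051 21.3667
the job is handed in; nothing more can be done
None
```

The job is handed in at about 21.4 s on the robot's clock. The arm is still gripping the knob, with the pin held home in the next hole.

- **Plate:** I gripped it by its two long edges, laid it in the nest coated face up, and let go. The pictures afterwards show it flat, with even gaps to the posts and end blocks.
- **Keeper:** I gripped the knob, lifted it 14.5 mm against about 8 N of spring load, slid the keeper 40 mm towards the plate, and let the pin down.
- **Pin home:** The tool stopped hard at z = 145.94 mm, against 145.98 mm when I first gripped the knob. It is pressing down with a steady 4 N or so, and the finger opening is 25.5 mm on the 26 mm knob.
- **Prongs:** Both red prongs lap over the plate's end in the side and wrist views. I saw this in the pictures but did not measure the lap.
- **Disagreement:** The knob measured about 130 mm from the nest centre, where the task text implies 115 mm. Three cameras, the visible holes and the stated 6 mm prong lap all agreed with the measured value, so I used that.
- **Other things on the bench:** I did not go near them, and I did not measure them again at the end.

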